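Line up a set of lidded jars by size on the ware board

TASK

Line the four lidded jars up by size on the cork pads of the ware board, one centred on each pad: the smallest on the pad next to the blue tile, then each the next size up, with the largest at the other end. They are brittle, so keep them upright and set each down gently rather than dropping it, leave the cup where it stands, and let go of everything at the end.

Things in the scene. Friction and masses are not known exactly. Their poses are not given: they have to be found in the camera images.
- jar1_center (a point): Loose upright beige stoneware jar, the smallest of four: straight cylinder 36 mm in diameter up to 34 mm, above it an 8 mm grey-green lid and a 12 mm shell-shaped knob, 54 mm tall in all. About 70 g. Point: on its axis, half-way up (27 mm above its foot); z along its axis. Starts on the table (height 0), on the robot's side of the board.
- jar2_center (a point): Loose upright beige stoneware jar, the second smallest of four: straight cylinder 44 mm in diameter up to 46 mm, above it an 8 mm grey-green lid and a 12 mm shell-shaped knob, 66 mm tall in all. About 120 g. Point: on its axis, half-way up (33 mm above its foot); z along its axis. Starts on the table (height 0), on the robot's side of the board.
- jar3_center (a point): Loose upright beige stoneware jar, the second largest of four: straight cylinder 52 mm in diameter up to 58 mm, above it an 8 mm grey-green lid and a 12 mm shell-shaped knob, 78 mm tall in all. About 190 g. Point: on its axis, half-way up (39 mm above its foot); z along its axis. Starts on the table (height 0), on the robot's side of the board.
- jar4_center (a point): Loose upright beige stoneware jar, the largest of four: straight cylinder 60 mm in diameter up to 70 mm, above it an 8 mm grey-green lid and a 12 mm shell-shaped knob, 90 mm tall in all. About 270 g. Point: on its axis, half-way up (45 mm above its foot); z along its axis. Starts on the table (height 0), on the robot's side of the board.
- pad_a: Round cork pad, 72 mm across, 4 mm thick, number 1 of a row of four counted from the robot's right (-y) to its left, about 95 mm apart, fixed on the ware board (dark fixed plank 110 x 460 x 12 mm). Origin: centre of its underside; its top, where a jar stands, is 4 mm higher (16 mm above the table). y along the row, x across the board, z up.
- pad_b: Round cork pad, 72 mm across, 4 mm thick, number 2 of a row of four counted from the robot's right (-y) to its left, about 95 mm apart, fixed on the ware board (dark fixed plank 110 x 460 x 12 mm). Origin: centre of its underside; its top, where a jar stands, is 4 mm higher (16 mm above the table). y along the row, x across the board, z up.
- pad_c: Round cork pad, 72 mm across, 4 mm thick, number 3 of a row of four counted from the robot's right (-y) to its left, about 95 mm apart, fixed on the ware board (dark fixed plank 110 x 460 x 12 mm). Origin: centre of its underside; its top, where a jar stands, is 4 mm higher (16 mm above the table). y along the row, x across the board, z up.
- pad_d: Round cork pad, 72 mm across, 4 mm thick, number 4 of a row of four counted from the robot's right (-y) to its left, about 95 mm apart, fixed on the ware board (dark fixed plank 110 x 460 x 12 mm). Origin: centre of its underside; its top, where a jar stands, is 4 mm higher (16 mm above the table). y along the row, x across the board, z up.
- tile_blue: Dark blue glazed tile, 60 x 30 mm, 8 mm thick, fixed flat on the ware board at one end of the row of pads (either end, about 64 mm from the end pad's centre); a white tile of the same size lies at the other end. Origin: centre of its underside, 12 mm above the table.
- cup: Bystander: loose open blue ceramic cup, 70 mm across the rim, 85 mm tall, standing on the table to the robot's left of the board. Origin: centre of its underside. Leave it alone.
Not all that is in view belongs to the job. Leave any pink look-alike of the part that bears jar2_center alone. What is shaped like the part that bears jar4_center but pink is not meant.

How it is judged:
By the outcome, as a careful person would: the job done as asked, in the order asked, and still so for the second after the job is handed in, with the robot touching nothing.
It also fails if it takes over 99 s, if anything falls off the work surface, if the arm or the gripper's body presses on something with over 40 N, if the wrist force passes 120 N, or if a joint passes its speed limit or range.

ROBOT

A 6-joint arm with a two-finger parallel gripper is mounted at the origin on the work surface. World frame = base frame: x ahead of the robot, y to its left, z up, the work surface at z = 0. Lengths are in m, angles in rad, forces in N, time in s.
With the tool pointing down it reaches from about 0.375 to 0.9 m from the base axis. Payload 3.1 kg.
Tool frame: the origin (TCP) lies at the centre of the arm's flange, where the gripper is bolted on; the fingertips stand 182 mm ahead of it and the grasp point (between the pads) lies 164 mm ahead of it; z points along the fingers, y is the line along which they close (so a half turn about z gives the same grasp; the last joint's range is limited). The gripper opens to 87 mm and grips with 3 to 60 N. Pads are 19 mm wide; open, the fingers measure 117 mm over their backs; the gripper's body (75 mm by 190 mm) begins 51 mm behind the grasp point.
Start: joints at [-1.325, 0.527, 1.433, -0, 1.181, -0.178], TCP at [0.257, -0.57, 0.405] pointing down, gripper open.
Joint ranges: [-3.08, 3.08], [-0.75, 2.2], [0.22, 2.44], [-1.43, 4.57], [0, 2.65], [-2.85, 2.85]. Speed limits (rad/s): [2.79, 2.79, 3.14, 3.14, 3.14, 3.14].

INTERFACE

Orientations are given as a unit quaternion [x, y, z, w].
In Python, from rig import * gives the robot as it stands.
- The arm moves only by the tool move_arm, never from a script. Its argument "commands" is a list that holds one entry, the list of rows, each a list of 6 numbers: the shift along the tool's x, y, z in units of 40 mm (1.0 is 40 mm), then the turn, a rotation vector about the tool's x, y, z in rad. A call has 1 to 12 rows; each row is the pose to reach, as a shift and turn from the pose commanded when the call began, along the tool's axes at that moment; what a row does not reach only later rows make up. A row lasts 1/8 s, in which the tool goes at most 62.5 mm and 10.7 degrees, less where a joint would pass 70% of its speed; a pose out of reach is approached as far as the arm can. A call with a gripper value outside its range is refused whole. "claw" is the closure, from -1 (fully open) to 1 (shut), so that 0 is half open, set as the call begins (left out, the last holds). The fingers move at their own pace and stop on an object; "squeeze" is the grip in N (left out, the last holds). Time passes only in rows, so rows that repeat a pose let the fingers close. It gives the time, the measured TCP pose, the force, the opening and the grip force at its end, in the units of the state.
- get_obs(): the state, without advancing time (a new reading comes with each control period).
- camera(name): name is "scene" or "top" or "wrist"; returns a dict with "pixels" (480x640x3 uint8, blue, green, red), "range_z" (480x640 float32, m along the optical axis (not along the pixel's ray), 0 where there is no reading), "camera_matrix" (3x3 intrinsics, pixels), "extrinsics" (4x4, takes a point from world to camera coordinates). Camera axes: x right, y up, looking along -z (the intrinsics and any distortion apply to the point x, -y, -z); pixel columns grow to the right and rows downward; lengths in m; the calibration is good to about 2 mm. The wrist camera is an equidistant fisheye: a pixel r from the principal point sees the ray r / f radians off the axis. A picture is of the moment at which its call begins.
- hand_in(): hands the job in; it is judged then, once.
The state is a dict: "time": time; "q": joint angles; "joint_velocities": joint speeds; "joint_torque": joint torques, N m; "position": TCP position; "tool_rot": TCP orientation; "ft_force": force on the tool from outside, world axes, zero at the start; "moment": the same for the moment, N m; "grip_width": finger opening in m; "grip_force": force on a finger pad.
Only numpy, scipy, OpenCV 4.12 (cv2) and the standard library are available. Lean on these libraries where they do the work, as an engineer would, in place of code of your own. Each camera call takes 0.05 s, during which the arm holds its last target. There are 200 camera calls.

## Working session

There is one attempt and no reset: what is moved stays moved. The work goes in short steps, Python scripts to look and compute and a tool call to move; the robot and the scene stay as the last step left them, time stands still between calls to the robot, and variables do not carry over. Pictures are saved under pics/ and viewed, at most 14 in all, crops included, and the job is handed in when it is done.

Besides the shell and the picture viewer there is one more tool, called after ">>>" by a JSON object that holds its "fn" and its "kwargs", one argument or row to a line. move_arm: Moves the arm, as the interface text tells. Its arguments: {"type":"object","properties":{"commands":{"type":"array","items":{"type":"array","items":{"type":"array","items":{"type":"number"}}}},"claw":{"type":"number"},"squeeze":{"type":"number"}},"required":["commands"]}

```bash
ls; mkdir -p pics; python3 - <<'E'
from rig import *
import cv2,numpy as np
o=get_obs();print({k:np.round(v,3) for k,v in o.items()})
for n in("top","scene"):
    c=camera(n);cv2.imwrite(f"pics/{n}0.png",c["pixels"]);np.savez(f"{n}0.npz",**c)
    print(n,c["camera_matrix"],c["extrinsics"].round(3))
E
```

```text
pics
{'time': np.float64(0.0), 'q': array([-1.325,  0.528,  1.434, -0.   ,  1.181, -0.179]), 'joint_velocities': array([-0.002,  0.   , -0.002, -0.003,  0.   , -0.   ]), 'joint_torque': array([ 1.0000e-03, -4.4004e+01, -1.7659e+01,  6.4000e-02,  5.8000e-02,
       -0.0000e+00]), 'position': array([ 0.257, -0.569,  0.404]), 'tool_rot': array([ 0.978,  0.21 , -0.   , -0.001]), 'ft_force': array([-0.209, -0.017, -0.411]), 'moment': array([ 0.052,  0.011, -0.034]), 'grip_force': np.float64(0.0), 'grip_width': np.float64(0.087)}
top [[557.7472291    0.         323.17363747]
 [  0.         557.7472291  239.11436742]
 [  0.           0.           1.        ]] [[-0.013 -1.     0.006  0.066]
 [ 0.996 -0.013  0.085 -0.526]
 [-0.085  0.008  0.996 -1.257]
 [ 0.     0.     0.     1.   ]]
scene [[592.84534866   0.         314.57528697]
 [  0.         592.84534866 240.65781137]
 [  0.           0.           1.        ]] [[ 0.258  0.966  0.002 -0.186]
 [-0.75   0.199  0.631  0.321]
 [ 0.609 -0.164  0.776 -1.44 ]
 [ 0.     0.     0.     1.   ]]
```

View pics/top0.png

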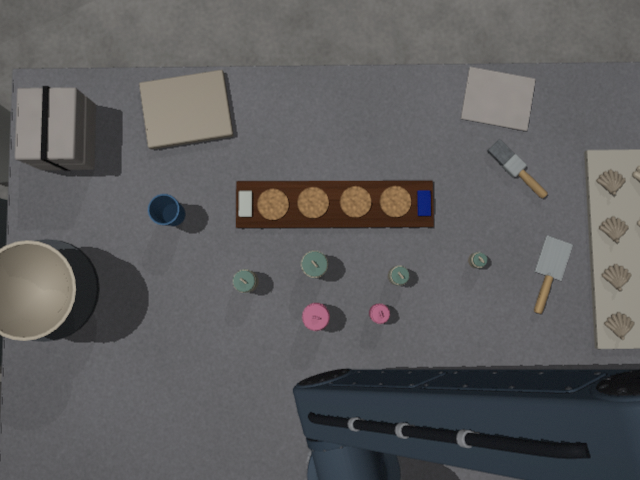

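View pics/scene0.png

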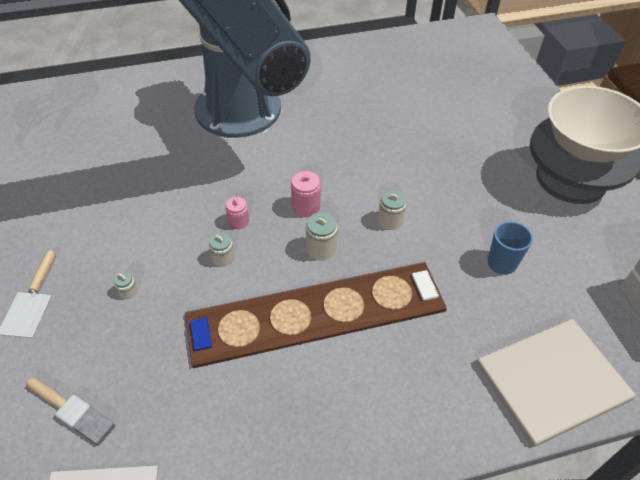

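The top view shows green-lidded jars at (480,260), (399,275), (314,264) and (244,281). Pink look-alikes are at (316,317) and (380,314), which I'll leave alone. The blue tile is at (425,203) on the -y end and the cup at (165,209). Next I'll measure these and confirm with an enlarged crop.

```bash
cat >h.py <<'E'
import cv2,numpy as np
def pts(c):
    K=c["camera_matrix"];T=c["extrinsics"];d=c["range_z"]
    v,u=np.mgrid[:480,:640]
    P=np.stack([(u-K[0,2])/K[0,0]*d,-(v-K[1,2])/K[1,1]*d,-d],-1)
    return (P-T[:3,3])@T[:3,:3]
def jars(c,seeds,zmin=0.02,r=30):
    """for each seed: lid plane height, centre, dia from points above zmin"""
    W=pts(c);v,u=np.mgrid[:480,:640];out=[]
    for s in seeds:
        m=(np.hypot(u-s[0],v-s[1])<r)&(W[...,2]>zmin)&(c["range_z"]>0)
        n,L,st,ce=cv2.connectedComponentsWithStats(m.astype(np.uint8))
        i=1+np.argmin(np.hypot(*(ce[1:]-s).T));p=W[L==i]
        zl=np.median(p[p[:,2]>np.percentile(p[:,2],40)][:,2])
        q=p[abs(p[:,2]-zl)<.005][:,:2].astype(np.float32)
        (x,y),R=cv2.minEnclosingCircle(q)
        out.append([x,y,*q.mean(0),2*R,zl,p[:,2].max()])
    return np.array(out)
E
python3 - <<'E'
from h import *
c=np.load("top0.npz");W=pts(c);np.set_printoptions(suppress=True)
print(jars(c,[(480,260),(399,275),(244,281),(314,264),(380,314),(316,317)],r=22).round(4))
hsv=cv2.cvtColor(c["pixels"],cv2.COLOR_BGR2HSV)
m=((hsv[...,0]>8)&(hsv[...,0]<22)&(hsv[...,2]>110)).astype(np.uint8)
for s in [(395,201),(355,201),(313,202),(273,204)]:
    v,u=np.mgrid[:480,:640];k=m.astype(bool)&(np.hypot(u-s[0],v-s[1])<22)
    (x,y),R=cv2.minEnclosingCircle(W[k][:,:2].astype(np.float32))
    print(s,W[k].mean(0).round(4),x,y,2*R)
print(W[203,425],W[209,165])
t=c["pixels"][180:340,210:510]
s=np.load("scene0.npz")["pixels"][155:315,90:420]
cv2.imwrite("pics/crop1.png",np.vstack([cv2.resize(t,(600,300)),cv2.resize(s,(600,290),interpolation=2)]))
E
```

```text
[[ 0.4728 -0.2935  0.4735 -0.293   0.0325  0.0435  0.0585]
 [ 0.4409 -0.1105  0.441  -0.1103  0.0396  0.0545  0.0697]
 [ 0.4332  0.2356  0.433   0.2355  0.048   0.0664  0.0818]
 [ 0.4677  0.0808  0.4675  0.0797  0.0578  0.0788  0.0913]
 [ 0.3567 -0.0646  0.3566 -0.0645  0.0418  0.0547  0.0707]
 [ 0.3525  0.0787  0.3524  0.0783  0.0571  0.0791  0.0908]]
(395, 201) [ 0.6127 -0.1086  0.0192] 0.5243483185768127 -0.03686382994055748 0.30055367946624756
(355, 201) [ 0.6138 -0.0162  0.0175] 0.5330155491828918 0.020373361185193062 0.2502554655075073
(313, 202) [0.6127 0.0823 0.0208] 0.533866822719574 0.07865510135889053 0.2330721914768219
(273, 204) [0.6101 0.1753 0.0173] 0.52866530418396 0.13346418738365173 0.25663429498672485
[ 0.6072448  -0.17702265  0.02127525] [0.60339972 0.4272789  0.00328123]
```

View pics/crop1.png

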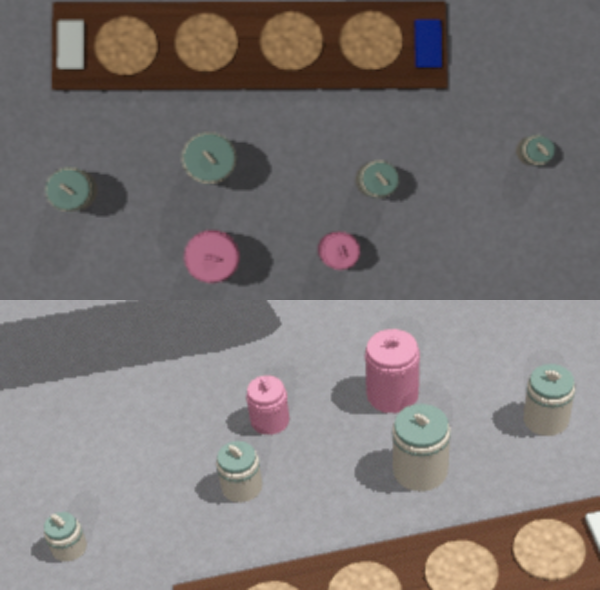

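The crop confirms four green-lidded jars in beige stoneware. Lid diameters and heights match jar1 (480,260), jar2 (399,275), jar3 (244,281) and jar4 (314,264). The pink ones are excluded. Next I'll refine the centres by projecting pixel outlines onto planes of known height, using both cameras.

```bash
cat >>h.py <<'E'
def plane(c,uv,z):
    K=c["camera_matrix"];T=c["extrinsics"];uv=np.atleast_2d(uv).astype(float)
    r=np.c_[(uv[:,0]-K[0,2])/K[0,0],-(uv[:,1]-K[1,2])/K[1,1],-np.ones(len(uv))]@T[:3,:3]
    o=-T[:3,:3].T@T[:3,3];return (o+r*((z-o[2])/r[:,2])[:,None])[:,:2]
def proj(c,P):
    p=c["extrinsics"][:3,:3]@P+c["extrinsics"][:3,3];K=c["camera_matrix"]
    return np.array([K[0,2]-K[0,0]*p[0]/p[2],K[1,2]+K[1,1]*p[1]/p[2]])
def blob(c,xy,z,lo,hi,r):
    """fit circle in plane z to colour blob near world xy: min-area-rect centre, size"""
    hsv=cv2.cvtColor(c["pixels"],cv2.COLOR_BGR2HSV);s=proj(c,np.array([*xy,z]))
    v,u=np.mgrid[:480,:640]
    m=cv2.inRange(hsv,lo,hi)*(np.hypot(u-s[0],v-s[1])<r).astype(np.uint8)
    m=cv2.morphologyEx(m,cv2.MORPH_OPEN,np.ones((3,3)));m=cv2.morphologyEx(m,cv2.MORPH_CLOSE,np.ones((7,7)))
    k=max(cv2.findContours(m,0,1)[0],key=cv2.contourArea)[:,0]
    w=plane(c,k,z).astype(np.float32);(x,y),d,_=cv2.fitEllipse(w);return np.array([x,y,*d])
J={1:(.473,-.293,.042),2:(.441,-.110,.054),3:(.433,.2355,.066),4:(.4677,.080,.078)}
P={'a':(.6127,-.1086),'b':(.6138,-.0162),'c':(.6127,.0823),'d':(.6101,.1753)}
E
python3 - <<'E'
from h import *
for n in("top","scene"):
    c=dict(np.load(n+"0.npz"));print(n)
    for k,(x,y,z) in J.items(): print(k,blob(c,(x,y),z,(60,25,40),(95,255,255),24 if n=="top" else 26).round(4))
    for k,p in P.items(): print(k,blob(c,p,.016,(8,60,110),(22,255,255),24 if n=="top" else 30).round(4))
E
```

```text
top
1 [ 0.4751 -0.2929  0.0277  0.0312]
2 [ 0.4415 -0.1104  0.0366  0.0377]
3 [0.4333 0.2355 0.0443 0.0449]
4 [0.4684 0.0799 0.0517 0.053 ]
a [ 0.6132 -0.109   0.0696  0.0697]
b [ 0.614  -0.0164  0.0689  0.0699]
c [0.6135 0.0824 0.0693 0.0702]
d [0.6103 0.1754 0.0687 0.0703]
scene
1 [ 0.4797 -0.2924  0.0287  0.0307]
2 [ 0.4466 -0.1102  0.0366  0.0383]
3 [0.4385 0.2342 0.0448 0.0476]
4 [0.4731 0.0791 0.0527 0.0555]
a [ 0.6193 -0.1093  0.0789  0.0981]
b [ 0.6244 -0.0162  0.0884  0.0964]
c [0.6229 0.0838 0.0879 0.1088]
d [0.6203 0.1701 0.0939 0.1075]
```

>>> {"fn": "move_arm", "kwargs": {
  "commands": [
    [[0,0,0,0,0,-0.18],[0,0,0,0,0,-0.36],[0,0,0,0,0,-0.54],[0,0,0,0,0,-0.72],[0,0,0,0,0,-0.9],[0,0,0,0,0,-1.08],[0,0,0,0,0,-1.148],[0,0,0,0,0,-1.148]]
  ],
  "claw": -1
}}

```text
time: 1.1
position: [0.257, -0.5695, 0.4042]
tool_rot: [0.707, 0.707, 0.0, -0.0]
ft_force: [0.4, -0.8, 0.7]
grip_width: 0.087
grip_force: 0.0
```

>>> {"fn": "move_arm", "kwargs": {
  "commands": [
    [[0.86,0.68,0.32],[1.73,1.36,0.65]]
  ]
}}

```text
schema error: expected 6 numbers
```

>>> {"fn": "move_arm", "kwargs": {
  "commands": [
    [[0.9,0.7,0.3,0,0,0],[1.75,1.35,0.65,0,0,0],[2.6,2.05,1,0,0,0],[3.5,2.7,1.3,0,0,0],[4.3,3.4,1.6,0,0,0],[5.2,4.1,1.9,0,0,0],[6.1,4.8,2.3,0,0,0],[6.6,5.2,2.5,0,0,0],[6.9,5.45,2.6,0,0,0],[6.9,5.45,2.6,0,0,0],[6.9,5.45,2.6,0,0,0]]
  ]
}}

```text
time: 2.48
position: [0.4745, -0.2944, 0.3011]
tool_rot: [0.707, 0.707, -0.0, 0.0]
ft_force: [0.7, -0.6, 0.6]
grip_width: 0.0866
grip_force: 0.0
```

```bash
python3 - <<'E'
from rig import *
import cv2,numpy as np
c=camera("wrist");cv2.imwrite("pics/w1.png",c["pixels"]);np.savez("w1.npz",**c);print(get_obs()["position"],c["camera_matrix"],c["extrinsics"].round(3))
E
```

```text
[ 0.47441267 -0.29450279  0.30115603] [[371.64829954   0.         315.03887112]
 [  0.         371.64829954 241.25284232]
 [  0.           0.           1.        ]] [[ 1.    -0.     0.    -0.474]
 [ 0.     0.959 -0.284  0.288]
 [-0.     0.284  0.959 -0.208]
 [ 0.     0.     0.     1.   ]]
```

View pics/w1.png

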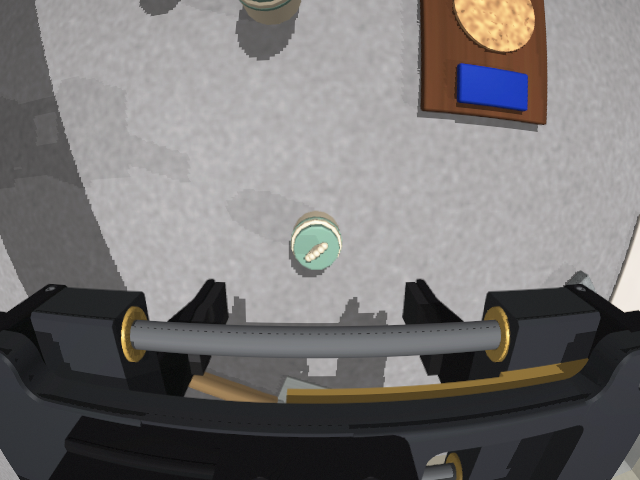

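Jar1's lid is at (316,246), centred between the fingers in x. Pad a is partly visible at (497,15) and the blue tile is at (492,87).

```bash
cat >>h.py <<'E'
def wplane(c,uv,z):
    K=c["camera_matrix"];T=c["extrinsics"];uv=np.atleast_2d(uv).astype(float)
    d=np.c_[(uv[:,0]-K[0,2])/K[0,0],-(uv[:,1]-K[1,2])/K[1,1]];t=np.linalg.norm(d,axis=1)
    s=np.sinc(t/np.pi)[:,None]
    r=np.c_[d*s,-np.cos(t)]@T[:3,:3]
    o=-T[:3,:3].T@T[:3,3];return (o+r*((z-o[2])/r[:,2])[:,None])[:,:2]
def wblob(c,seed,z,lo,hi,r):
    hsv=cv2.cvtColor(c["pixels"],cv2.COLOR_BGR2HSV);v,u=np.mgrid[:480,:640]
    m=cv2.inRange(hsv,lo,hi)*(np.hypot(u-seed[0],v-seed[1])<r).astype(np.uint8)
    m=cv2.morphologyEx(m,cv2.MORPH_CLOSE,np.ones((9,9)))
    k=max(cv2.findContours(m,0,1)[0],key=cv2.contourArea)[:,0]
    w=wplane(c,k,z).astype(np.float32);(x,y),d,_=cv2.fitEllipse(w);return np.array([x,y,*d])
GR=((60,25,40),(95,255,255));CK=((8,60,110),(22,255,255));BL=((110,120,60),(130,255,255))
E
python3 - <<'E'
from h import *
c=dict(np.load("w1.npz"));print(wblob(c,(316,246),.042,*GR,40))
print(wplane(c,[[316,246],[492,87]],.02))
t=dict(np.load("top0.npz"))
print(plane(t,[425,203],.02), blob(t,(.607,-.177),.02,*BL,20))
E
```

```text
[ 0.4745774  -0.28903341  0.03223195  0.03719544]
[[ 0.47458209 -0.29779104]
 [ 0.60539922 -0.17462824]]
[[ 0.60743423 -0.17726871]] [ 0.60906368 -0.17422886  0.03322861  0.07096189]
```

>>> {"fn": "move_arm", "kwargs": {
  "commands": [
    [[0.02,0,0.6,0,0,0],[0.02,0,1.3,0,0,0],[0.02,0,2,0,0,0],[0.02,0,2.5,0,0,0],[0.02,0,2.75,0,0,0],[0.02,0,2.82,0,0,0],[0.02,0,2.82,0,0,0],[0.02,0,2.82,0,0,0]]
  ]
}}

```text
time: 3.52
position: [0.475, -0.2929, 0.1887]
tool_rot: [0.707, 0.707, 0.0, 0.001]
ft_force: [0.1, 0.2, 0.1]
grip_width: 0.0869
grip_force: 0.0
```

>>> {"fn": "move_arm", "kwargs": {
  "commands": [
    [[0,0,0,0,0,0],[0,0,0,0,0,0],[0,0,0,0,0,0],[0,0,0,0,0,0],[0,0,0,0,0,0],[0,0,0,0,0,0],[0,0,0,0,0,0],[0,0,0,0,0,0]]
  ],
  "claw": 1,
  "squeeze": 12
}}

```text
time: 4.53
position: [0.4748, -0.2926, 0.1879]
tool_rot: [0.707, 0.707, 0.0, -0.0]
ft_force: [0.4, -0.1, -1.1]
grip_width: 0.0359
grip_force: 12.0
```

>>> {"fn": "move_arm", "kwargs": {
  "commands": [
    [[0,0,-0.3,0,0,0],[0,0,-1,0,0,0],[0,0,-2,0,0,0],[0.5,0.4,-2,0,0,0],[1.3,1,-2,0,0,0],[2.1,1.6,-2,0,0,0],[2.9,2.2,-2,0,0,0],[3.7,2.8,-2,0,0,0],[4.3,3.25,-2,0,0,0],[4.6,3.45,-2,0,0,0],[4.6,3.45,-2,0,0,0],[4.6,3.45,-2,0,0,0]]
  ]
}}

```text
time: 6.02
position: [0.612, -0.1093, 0.268]
tool_rot: [0.707, 0.707, -0.0, -0.0]
ft_force: [-1.0, -0.1, -2.5]
grip_width: 0.0355
grip_force: 12.0
```

```bash
python3 - <<'E'
from rig import *
from h import *
print(get_obs()["position"],get_obs()["grip_width"])
for n in("wrist","top"):
    c=camera(n);cv2.imwrite(f"pics/{n}2.png",c["pixels"]);np.savez(f"{n}2.npz",**c)
E
```

```text
[ 0.61196276 -0.10934127  0.2679938 ] 0.03551754916114553
```

View pics/wrist2.png

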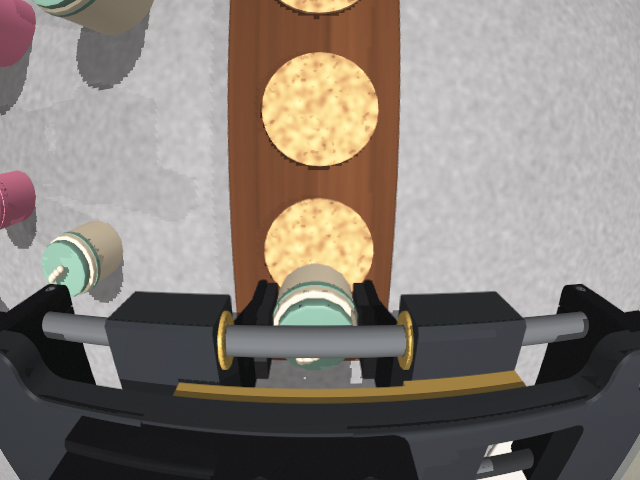

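Jar1 is held upright at (315,305). Pad b is at (320,109) and pad a at about (319,250), so the pads sit slightly right of the image centre. I'll measure the offset.

```bash
python3 - <<'E'
from h import *
c=dict(np.load("wrist2.npz"))
print(wblob(c,(320,109),.016,*CK,75))
hsv=cv2.cvtColor(c["pixels"],cv2.COLOR_BGR2HSV)
# pad a: top arc only -> least squares circle with R=36
from scipy.optimize import least_squares
def arc(seed,r,vmax):
    m=cv2.inRange(hsv,*CK);v,u=np.mgrid[:480,:640];m*=(np.hypot(u-seed[0],v-seed[1])<r).astype(np.uint8)
    m=cv2.morphologyEx(m,cv2.MORPH_CLOSE,np.ones((9,9)))
    k=max(cv2.findContours(m,0,1)[0],key=cv2.contourArea)[:,0];k=k[k[:,1]<vmax]
    w=wplane(c,k,.016);f=least_squares(lambda p:np.hypot(*(w-p[:2]).T)-p[2],[*w.mean(0),.036],loss="soft_l1",f_scale=.001)
    return f.x
print(arc((319,250),62,262),arc((320,109),75,999))
print(c["extrinsics"])
E
```

```text
[ 0.61412466 -0.01513857  0.09248235  0.09477252]
[ 0.61358661 -0.10643319  0.04050353] [ 0.61412721 -0.01513772  0.04681873]
[[ 9.99999446e-01 -2.36775126e-05 -1.05253783e-03 -6.10947816e-01]
 [-2.75879575e-04  9.58918879e-01 -2.83680290e-01  1.00897866e-01]
 [ 1.01601524e-03  2.83680423e-01  9.58918341e-01 -2.29547374e-01]
 [ 0.00000000e+00  0.00000000e+00  0.00000000e+00  1.00000000e+00]]
```

>>> {"fn": "move_arm", "kwargs": {
  "commands": [
    [[0,0.03,0.5,0,0,0],[0,0.03,1,0,0,0],[0,0.03,1.35,0,0,0],[0,0.03,1.5,0,0,0],[0,0.03,1.55,0,0,0],[0,0.03,1.58,0,0,0],[0,0.03,1.6,0,0,0],[0,0.03,1.6,0,0,0]]
  ]
}}

```text
time: 7.12
position: [0.6139, -0.1085, 0.2044]
tool_rot: [0.707, 0.707, 0.0, 0.0]
ft_force: [-0.0, -0.1, -0.7]
grip_width: 0.0357
grip_force: 12.0
```

>>> {"fn": "move_arm", "kwargs": {
  "commands": [
    [[0,0,0.02,0,0,0],[0,0,0.02,0,0,0],[0,0,0.02,0,0,0]]
  ]
}}

```text
time: 7.5
position: [0.6139, -0.1085, 0.2039]
tool_rot: [0.707, 0.707, 0.0, 0.0]
ft_force: [-0.2, 0.7, 6.1]
grip_width: 0.0358
grip_force: 12.0
```

>>> {"fn": "move_arm", "kwargs": {
  "commands": [
    [[0,0,0,0,0,0],[0,0,0,0,0,0],[0,0,0,0,0,0],[0,0,0,0,0,0],[0,0,0,0,0,0],[0,0,0,0,0,0]]
  ],
  "claw": -1
}}

```text
time: 8.25
position: [0.6138, -0.1085, 0.2031]
tool_rot: [0.707, 0.707, -0.0, -0.0]
ft_force: [-0.5, -0.0, -0.7]
grip_width: 0.0842
grip_force: 0.0
```

>>> {"fn": "move_arm", "kwargs": {
  "commands": [
    [[0,0,-0.5,0,0,0],[0,0,-1.4,0,0,0],[0,0,-2.4,0,0,0],[0,-0.6,-2.4,0,0,0],[-0.05,-1.5,-2.4,0,0,0],[-0.05,-2.5,-2.4,0,0,0],[-0.05,-3.4,-2.4,0,0,0],[-0.05,-4,-2.4,0,0,0],[-0.05,-4.3,-2.4,0,0,0],[-0.05,-4.3,-2.4,0,0,0],[-0.05,-4.3,-2.4,0,0,0]]
  ]
}}

```text
time: 9.62
position: [0.4429, -0.1111, 0.2996]
tool_rot: [0.707, 0.707, 0.0, 0.001]
ft_force: [-0.7, -0.2, 0.1]
grip_width: 0.0869
grip_force: 0.0
```

```bash
python3 - <<'E'
from rig import *
from h import *
print(get_obs()["position"])
c=camera("top");cv2.imwrite("pics/t3.png",c["pixels"][150:340,200:520]);np.savez("t3.npz",**c)
print(blob(c,(.613,-.109),.058,*GR,24),blob(c,(.441,-.110),.054,*GR,24),jars(c,[(396,200)],.03,22))
E
```

```text
[ 0.4429327  -0.11110566  0.29959462]Traceback (most recent call last):
  File "<stdin>", line 5, in <module>
  File "h.py", line 32, in blob
    k=max(cv2.findContours(m,0,1)[0],key=cv2.contourArea)[:,0]
      ~~~^^^^^^^^^^^^^^^^^^^^^^^^^^^^^^^^^^^^^^^^^^^^^^^^
ValueError: max() iterable argument is empty
```

View pics/t3.png

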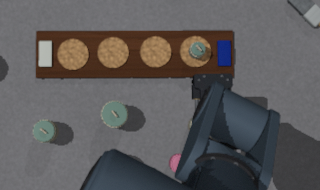

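Jar1 stands on pad a at crop (198,49), next to the blue tile, and jar2 is hidden under the arm. I'll measure jar1's offset and descend on jar2.

```bash
python3 - <<'E'
from h import *
c=dict(np.load("t3.npz"))
print(blob(c,(.613,-.109),.058,*GR,24),jars(c,[(397,199)],.045,12))
E
```

```text
[ 0.61259383 -0.10951094  0.02794383  0.02851148] [[ 0.61217457 -0.11026254  0.61183298 -0.10947008  0.03228683  0.05872815
   0.07278293]]
```

>>> {"fn": "move_arm", "kwargs": {
  "commands": [
    [[0.02,-0.03,0.6,0,0,0],[0.02,-0.03,1.3,0,0,0],[0.02,-0.03,2,0,0,0],[0.02,-0.03,2.4,0,0,0],[0.02,-0.03,2.6,0,0,0],[0.02,-0.03,2.68,0,0,0],[0.02,-0.03,2.68,0,0,0],[0.02,-0.03,2.68,0,0,0]]
  ]
}}

```text
time: 10.68
position: [0.4408, -0.11, 0.1925]
tool_rot: [0.707, 0.707, 0.0, 0.001]
ft_force: [-0.5, -0.4, 0.1]
grip_width: 0.087
grip_force: 0.0
```

>>> {"fn": "move_arm", "kwargs": {
  "commands": [
    [[0,0,0,0,0,0],[0,0,0,0,0,0],[0,0,0,0,0,0],[0,0,0,0,0,0],[0,0,0,0,0,0],[0,0,0,0,0,0],[0,0,0,0,0,0]]
  ],
  "claw": 1,
  "squeeze": 14
}}

```text
time: 11.55
position: [0.4407, -0.1099, 0.1919]
tool_rot: [0.707, 0.707, 0.0, 0.0]
ft_force: [0.4, 0.9, 0.6]
grip_width: 0.0435
grip_force: 14.0
```

>>> {"fn": "move_arm", "kwargs": {
  "commands": [
    [[0,0,-0.3,0,0,0],[0,0,-1,0,0,0],[0,0,-2,0,0,0],[0.3,0.6,-2,0,0,0],[0.8,1.5,-2,0,0,0],[1.3,2.4,-2,0,0,0],[1.8,3.3,-2,0,0,0],[2.2,4,-2,0,0,0],[2.35,4.33,-2,0,0,0],[2.35,4.33,-2,0,0,0],[2.35,4.33,-2,0,0,0]]
  ]
}}

```text
time: 12.92
position: [0.6124, -0.0162, 0.2717]
tool_rot: [0.707, 0.707, -0.001, -0.001]
ft_force: [-0.4, 0.2, -1.1]
grip_width: 0.0436
grip_force: 14.0
```

>>> {"fn": "move_arm", "kwargs": {
  "commands": [
    [[0,0,0.5,0,0,0],[0,0,1,0,0,0],[0,0,1.35,0,0,0],[0,0,1.5,0,0,0],[0,0,1.55,0,0,0],[0,0,1.58,0,0,0],[0,0,1.6,0,0,0],[0,0,1.61,0,0,0],[0,0,1.61,0,0,0]]
  ]
}}

```text
time: 14.05
position: [0.6138, -0.0157, 0.208]
tool_rot: [0.707, 0.707, 0.0, 0.0]
ft_force: [-1.3, 0.6, 0.7]
grip_width: 0.0434
grip_force: 14.0
```

>>> {"fn": "move_arm", "kwargs": {
  "commands": [
    [[0,0,0.015,0,0,0],[0,0,0.015,0,0,0],[0,0,0.015,0,0,0]]
  ]
}}

```text
time: 14.42
position: [0.6138, -0.0157, 0.208]
tool_rot: [0.707, 0.707, 0.0, 0.0]
ft_force: [-2.0, 0.1, 6.1]
grip_width: 0.0435
grip_force: 14.0
```

>>> {"fn": "move_arm", "kwargs": {
  "commands": [
    [[0,0,0,0,0,0],[0,0,0,0,0,0],[0,0,0,0,0,0],[0,0,0,0,0,0],[0,0,0,0,0,0],[0,0,0,0,0,0]]
  ],
  "claw": -1
}}

```text
time: 15.18
position: [0.6137, -0.0157, 0.2069]
tool_rot: [0.707, 0.707, 0.0, -0.0]
ft_force: [0.4, -0.8, -0.4]
grip_width: 0.0861
grip_force: 0.0
```

>>> {"fn": "move_arm", "kwargs": {
  "commands": [
    [[0,0,-0.5,0,0,0],[0,0,-1.4,0,0,0],[0,0,-2.4,0,0,0],[0.7,-0.5,-2.4,0,0,0],[1.7,-1.2,-2.4,0,0,0],[2.8,-2,-2.4,0,0,0],[3.9,-2.8,-2.4,0,0,0],[5,-3.6,-2.4,0,0,0],[5.9,-4.25,-2.4,0,0,0],[6.28,-4.5,-2.4,0,0,0],[6.28,-4.5,-2.4,0,0,0],[6.28,-4.5,-2.4,0,0,0]]
  ]
}}

```text
time: 16.68
position: [0.4347, 0.2346, 0.3034]
tool_rot: [0.707, 0.707, 0.001, 0.001]
ft_force: [-0.4, 0.8, 0.2]
grip_width: 0.0868
grip_force: 0.0
```

```bash
python3 - <<'E'
from rig import *
from h import *
print(get_obs()["position"])
c=camera("top");cv2.imwrite("pics/t4.png",c["pixels"][150:340,200:520]);np.savez("t4.npz",**c)
for j,z in(((.613,-.109),.058),((.614,-.016),.07),((.4677,.08),.078)):
    try: print(blob(c,j,z,*GR,20))
    except Exception as e: print(e)
E
```

```text
[0.43465892 0.23464693 0.30339371]
[ 0.61253881 -0.10940724  0.02765151  0.02857677]
[ 0.61283541 -0.0162275   0.0362145   0.03716166]
[0.46837464 0.07987899 0.05167992 0.05299827]
```

>>> {"fn": "move_arm", "kwargs": {
  "commands": [
    [[0.01,0,0.6,0,0,0],[0.01,0,1.3,0,0,0],[0.01,0,2,0,0,0],[0.01,0,2.35,0,0,0],[0.01,0,2.5,0,0,0],[0.01,0,2.53,0,0,0],[0.01,0,2.53,0,0,0],[0.01,0,2.53,0,0,0]]
  ]
}}

```text
time: 17.73
position: [0.4336, 0.2358, 0.2024]
tool_rot: [0.707, 0.708, 0.001, 0.0]
ft_force: [0.1, -0.4, 0.7]
grip_width: 0.0873
grip_force: 0.0
```

>>> {"fn": "move_arm", "kwargs": {
  "commands": [
    [[0,0,0,0,0,0],[0,0,0,0,0,0],[0,0,0,0,0,0],[0,0,0,0,0,0],[0,0,0,0,0,0],[0,0,0,0,0,0],[0,0,0,0,0,0]]
  ],
  "claw": 1,
  "squeeze": 16
}}

```text
time: 18.6
position: [0.4336, 0.2357, 0.2018]
tool_rot: [0.707, 0.707, 0.0, 0.0]
ft_force: [0.1, 0.7, -0.0]
grip_width: 0.0515
grip_force: 16.0
```

>>> {"fn": "move_arm", "kwargs": {
  "commands": [
    [[0,0,-0.3,0,0,0],[0,0,-1,0,0,0],[0,0,-2,0,0,0],[-0.2,0.3,-2.75,0,0,0],[-0.8,1,-2.75,0,0,0],[-1.6,1.9,-2.75,0,0,0],[-2.4,2.8,-2.75,0,0,0],[-3.1,3.6,-2.75,0,0,0],[-3.6,4.25,-2.75,0,0,0],[-3.83,4.5,-2.75,0,0,0],[-3.83,4.5,-2.75,0,0,0],[-3.83,4.5,-2.75,0,0,0]]
  ]
}}

```text
time: 20.1
position: [0.6121, 0.0837, 0.3115]
tool_rot: [0.706, 0.708, -0.001, -0.001]
ft_force: [0.7, 0.0, -2.2]
grip_width: 0.0517
grip_force: 16.0
```

>>> {"fn": "move_arm", "kwargs": {
  "commands": [
    [[0,0,0.6,0,0,0],[0,0,1.3,0,0,0],[0,0,1.9,0,0,0],[0,0,2.2,0,0,0],[0,0,2.28,0,0,0],[0,0,2.32,0,0,0],[0,0,2.34,0,0,0],[0,0,2.355,0,0,0],[0,0,2.355,0,0,0],[0,0,2.355,0,0,0]]
  ]
}}

```text
time: 21.35
position: [0.6137, 0.0826, 0.2178]
tool_rot: [0.707, 0.707, 0.0, 0.0]
ft_force: [0.2, 0.0, -1.9]
grip_width: 0.0517
grip_force: 16.0
```

>>> {"fn": "move_arm", "kwargs": {
  "commands": [
    [[0,0,0.02,0,0,0],[0,0,0.02,0,0,0],[0,0,0.02,0,0,0]]
  ]
}}

```text
time: 21.72
position: [0.6136, 0.0826, 0.2177]
tool_rot: [0.707, 0.707, 0.0, 0.0]
ft_force: [-1.6, -0.1, 6.8]
grip_width: 0.0514
grip_force: 16.0
```

>>> {"fn": "move_arm", "kwargs": {
  "commands": [
    [[0,0,0,0,0,0],[0,0,0,0,0,0],[0,0,0,0,0,0],[0,0,0,0,0,0],[0,0,0,0,0,0],[0,0,0,0,0,0]]
  ],
  "claw": -1
}}

```text
time: 22.48
position: [0.6136, 0.0827, 0.2167]
tool_rot: [0.707, 0.707, -0.0, -0.0]
ft_force: [-0.6, 0.2, -0.2]
grip_width: 0.0865
grip_force: 0.0
```

>>> {"fn": "move_arm", "kwargs": {
  "commands": [
    [[0,0,-0.5,0,0,0],[0,0,-1.4,0,0,0],[0,0,-2.4,0,0,0],[-0.07,-0.6,-2.4,0,0,0],[-0.07,-1.5,-2.4,0,0,0],[-0.07,-2.4,-2.4,0,0,0],[-0.07,-3.2,-2.4,0,0,0],[-0.07,-3.63,-2.4,0,0,0],[-0.07,-3.63,-2.4,0,0,0],[-0.07,-3.63,-2.4,0,0,0]]
  ]
}}

```text
time: 23.72
position: [0.4696, 0.0796, 0.3137]
tool_rot: [0.707, 0.707, 0.001, 0.001]
ft_force: [0.7, 0.3, 0.5]
grip_width: 0.0869
grip_force: 0.0
```

>>> {"fn": "move_arm", "kwargs": {
  "commands": [
    [[0,0,0.6,0,0,0],[0,0,1.3,0,0,0],[0,0,2,0,0,0],[0,0,2.3,0,0,0],[0,0,2.48,0,0,0],[0,0,2.48,0,0,0],[0,0,2.48,0,0,0]]
  ]
}}

```text
time: 24.6
position: [0.4687, 0.0797, 0.2142]
tool_rot: [0.707, 0.707, 0.0, 0.001]
ft_force: [-0.3, 0.8, 0.4]
grip_width: 0.087
grip_force: 0.0
```

>>> {"fn": "move_arm", "kwargs": {
  "commands": [
    [[0,0,0,0,0,0],[0,0,0,0,0,0],[0,0,0,0,0,0],[0,0,0,0,0,0],[0,0,0,0,0,0],[0,0,0,0,0,0]]
  ],
  "claw": 1,
  "squeeze": 20
}}

```text
time: 25.35
position: [0.4685, 0.0797, 0.2137]
tool_rot: [0.707, 0.707, 0.0, 0.0]
ft_force: [0.2, 0.3, 2.7]
grip_width: 0.0599
grip_force: 20.0
```

>>> {"fn": "move_arm", "kwargs": {
  "commands": [
    [[0,0,-0.3,0,0,0],[0,0,-1,0,0,0],[0,0,-2,0,0,0],[0.1,0,-3,0,0,0],[0.5,0.6,-3,0,0,0],[1,1.4,-3,0,0,0],[1.5,2.2,-3,0,0,0],[2,3,-3,0,0,0],[2.3,3.4,-3,0,0,0],[2.39,3.56,-3,0,0,0],[2.39,3.56,-3,0,0,0],[2.39,3.56,-3,0,0,0]]
  ]
}}

```text
time: 26.85
position: [0.6097, 0.175, 0.3334]
tool_rot: [0.707, 0.707, -0.001, -0.001]
ft_force: [0.2, -0.1, -2.2]
grip_width: 0.0595
grip_force: 20.0
```

>>> {"fn": "move_arm", "kwargs": {
  "commands": [
    [[0,0,0.6,0,0,0],[0,0,1.3,0,0,0],[0,0,2,0,0,0],[0,0,2.4,0,0,0],[0,0,2.53,0,0,0],[0,0,2.57,0,0,0],[0,0,2.59,0,0,0],[0,0,2.605,0,0,0],[0,0,2.605,0,0,0],[0,0,2.605,0,0,0]]
  ]
}}

```text
time: 28.1
position: [0.6108, 0.1755, 0.2298]
tool_rot: [0.707, 0.707, 0.0, 0.0]
ft_force: [0.2, -0.2, -1.8]
grip_width: 0.0594
grip_force: 20.0
```

>>> {"fn": "move_arm", "kwargs": {
  "commands": [
    [[0,0,0.02,0,0,0],[0,0,0.02,0,0,0],[0,0,0.02,0,0,0]]
  ]
}}

```text
time: 28.48
position: [0.6108, 0.1755, 0.2298]
tool_rot: [0.707, 0.707, 0.0, 0.0]
ft_force: [-1.2, -0.2, 5.2]
grip_width: 0.0598
grip_force: 20.0
```

Jar4 is on its pad, so I'll release it, rise and back away to look.

>>> {"fn": "move_arm", "kwargs": {
  "commands": [
    [[0,0,0,0,0,0],[0,0,0,0,0,0],[0,0,0,0,0,0],[0,0,0,0,0,0],[0,0,0,0,0,0],[0,0,0,0,0,0]]
  ],
  "claw": -1
}}

```text
time: 29.22
position: [0.6107, 0.1755, 0.2285]
tool_rot: [0.707, 0.707, -0.0, -0.0]
ft_force: [0.1, 0.5, -0.1]
grip_width: 0.0871
grip_force: 0.0
```

>>> {"fn": "move_arm", "kwargs": {
  "commands": [
    [[0,0,-0.5,0,0,0],[0,0,-1.4,0,0,0],[0,0,-2.4,0,0,0],[0,0,-3.4,0,0,0],[0,-0.7,-3.8,0,0,0],[0,-1.5,-3.8,0,0,0],[0,-2.4,-3.8,0,0,0],[0,-3.2,-3.8,0,0,0],[0,-3.7,-3.8,0,0,0],[0,-3.9,-3.8,0,0,0],[0,-3.9,-3.8,0,0,0]]
  ]
}}

```text
time: 30.6
position: [0.4548, 0.1754, 0.3815]
tool_rot: [0.707, 0.708, 0.001, 0.001]
ft_force: [0.1, -0.0, 0.0]
grip_width: 0.0872
grip_force: 0.0
```

```bash
python3 - <<'E'
from rig import *
from h import *
print(get_obs()["position"],get_obs()["grip_width"])
c=camera("top");s=camera("scene")
cv2.imwrite("pics/end.png",np.vstack([cv2.resize(c["pixels"][150:340,130:530],(700,332)),cv2.resize(s["pixels"][200:380,150:560],(700,267))]))
for j,z in zip(P.values(),(.058,.07,.082,.094)): print(j,blob(c,j,z,*GR,26).round(4))
E
```

```text
[0.45479197 0.17538948 0.38145266] 0.0871734193143008
(0.6127, -0.1086) [ 0.6126 -0.1095  0.0275  0.0286]
(0.6138, -0.0162) [ 0.6128 -0.0162  0.0362  0.0372]
(0.6127, 0.0823) [0.6126 0.083  0.0443 0.0448]
(0.6101, 0.1753) [0.61   0.1755 0.0517 0.0535]
```

View pics/end.png

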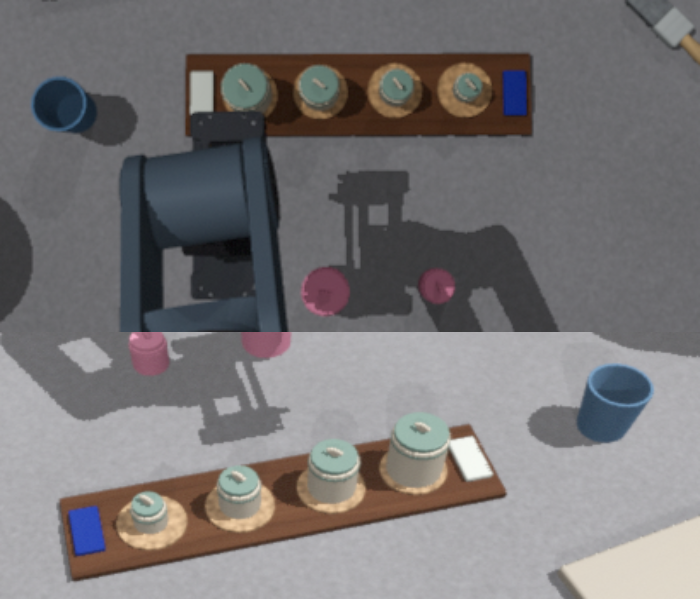

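The four jars stand upright, each centred on its pad to within about 1 mm, with size increasing from the blue tile (scene half: 150,510 to 418,450). The cup at (62,105) and the pink jars are untouched, and the gripper is open and clear.

```bash
python3 -c "
from rig import *
print(hand_in())"
```

```text
the job is handed in; nothing more can be done
None
```

The four jars stand upright on their pads, smallest by the blue tile up to the largest at the white-tile end, each centred to about 1 mm by the top camera; the gripper is open and clear, the cup and pink jars are untouched, and the job is handed in at about 31 s.

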